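Take the blue mini canvas from the drying rack to the display stand

TASK

The blue mini canvas is dry: pull it straight up out of its narrow slot in the pale-wood drying rack by its exposed top edge, and stand it upright in the trough of the dark-wood display stand, lowering it to the trough floor rather than dropping it, and let go. Leave the ochre and the red canvas where they are in the rack.

Things in the scene. Friction and masses are not known exactly. Their poses are not given: they have to be found in the camera images.
- blue_canvas: Mini canvas to move: dark blue all over, pale blue strokes on its faces. Rigid block 80 mm wide (x axis), 18 mm thick (y), 100 mm tall (z up), about 90 g; origin at the centre of its underside. Starts upright in one of 3 slots (any order, 95 mm apart, 22 mm wide) of a fixed pale-wood rack: slot floor 10 mm, wall tops 65 mm above the table, so its top 45 mm is exposed.
- ochre_canvas: Bystander mini canvas in another slot of the rack, to be left alone: ochre all over, with a teal band and a red patch on its faces. Rigid block 80 mm wide (x axis), 18 mm thick (y), 100 mm tall (z up), about 90 g; origin at the centre of its underside. It stands in its slot like the blue one, its top 110 mm above the table.
- red_canvas: Bystander mini canvas in another slot of the rack, to be left alone: dark red all over, with a cream patch on its faces. Rigid block 80 mm wide (x axis), 18 mm thick (y), 100 mm tall (z up), about 90 g; origin at the centre of its underside. It stands in its slot like the blue one, its top 110 mm above the table.
- stand: Low display stand of dark wood fixed on the table: an open trough 140 mm long (its x axis) and 64 mm wide (y axis) outside, 124 x 44 mm inside. Origin at the centre of its underside; the trough floor lies 8 mm and the wall tops 22 mm above the table. A canvas stands in it with its 80 mm width along the trough, either face to either side.
Not all that is in view belongs to the job. Leave any yellow look-alike of the stand alone. Of the things shaped like the blue_canvas, the blue one is meant.

How it is judged (in metres and radians):
On the way:
1. the blue canvas is lifted clear of its slot (height (world z) of blue_canvas above 0.07 m), for 0.1 s.
At the end, for the whole second after the job is handed in: The blue canvas stands at rest on the stand's trough floor (underside under 14 mm above the table), within 25 mm of its centre along and 16 mm across, upright within 11 and along the trough within 20 degrees; the ochre and red canvases are within 15 mm of their starts (x of blue_canvas in the frame of stand between -0.025 and 0.025 m and y of blue_canvas in the frame of stand between -0.016 and 0.016 m and height (world z) of blue_canvas below 0.014 m and angle between blue_canvas's own z axis and vertical below 0.2 rad and angle between the x axis of blue_canvas and the x axis of stand, either way round below 0.35 rad and linear speed of blue_canvas below 0.03 m/s and distance of each of ochre_canvas, red_canvas from where it was at the start of the episode below 0.015 m); the robot touches nothing.
It fails at once if the blue canvas is dropped: it moves faster than 0.5 m/s close above the display stand (within 30 mm of its centre, underside less than 60 mm up) (horizontal distance between blue_canvas and stand below 0.03 m and height (world z) of blue_canvas below 0.06 m and linear speed of blue_canvas above 0.5 m/s).
It fails at once if the ochre or the red canvas is moved by more than 20 mm (distance of any of ochre_canvas, red_canvas from where it was at the start of the episode above 0.02 m).
It also fails if it takes over 40 s, if anything falls off the work surface, if the arm or the gripper's body presses on something with over 40 N, if the wrist force passes 120 N, or if a joint passes its speed limit or range.

ROBOT

A 6-joint arm with a two-finger parallel gripper is mounted at the origin on the work surface. World frame = base frame: x ahead of the robot, y to its left, z up, the work surface at z = 0. Lengths are in mm, angles in rad, forces in N, time in s.
With the tool pointing down it reaches from about 275 to 775 mm from the base axis. Payload 14.6 kg.
Tool frame: the origin (TCP) lies between the finger pads; the fingertips stand manip.nose_length ahead of it and the grasp point (between the pads) lies 5 mm behind it (manip.nose_length is the distance from the TCP to the fingertips, in mm); z points along the fingers, y is the line along which they close (so a half turn about z gives the same grasp; the last joint's range is limited). The gripper opens to 85 mm and grips with 20 to 120 N. Pads are 22 mm wide; open, the fingers measure 114 mm over their backs; the gripper's body (76 mm by 85 mm) begins 54 mm behind the grasp point. The pads swing forward as they close: fully open they stand 13 mm farther back than shut.
Start: joints at [1.086, 0.263, -0.048, 1.259, 0, 1.415], TCP at [170.028, 496.708, 245.278] pointing down, gripper open.
Joint ranges: [-2.65, 2.65], [-0.89, 1.7], [-1.18, 1.37], [-2.13, 2.11], [-1.35, 1.29], [-3.14, 3.14]. Speed limits (rad/s): [1.89, 1.89, 2.57, 2.79, 3.14, 3.14].

INTERFACE

Orientations are given as [roll, pitch, yaw] about the fixed x, y, z axes, in that order (R = Rz(yaw) Ry(pitch) Rx(roll)).
In Python, from station import telemetry, viewer, hand_in, manip gives the robot as it stands.
- The arm moves only by the shell command python3 -m pendant 'ROWS' [OPENING]. ROWS is JSON, a list of rows, each a list of 4 numbers: the shift along the tool's x, y, z each as a share of 0.3 m, from -1 to 1, then the turn about the tool's z as a share of 90 degrees, from -1 to 1. A call has 1 to 12 rows; each row is the pose to reach, as a shift and turn from the pose commanded when the call began, along the tool's axes at that moment; what a row does not reach only later rows make up. A row lasts 1/10 s, in which the tool goes at most 50 mm and 8.59 degrees, less where a joint would pass 70% of its speed; a pose out of reach is approached as far as the arm can. A call with a number of a shift or a turn outside -1 to 1 is refused whole. A call with a gripper value outside its range is refused whole. OPENING is the closure, from 0 (fully open) to 1 (shut), set as the call begins (- or left out, the last holds). The fingers move at their own pace and stop on an object; the grip force is fixed at half the most. Time passes only in rows, so rows that repeat a pose let the fingers close. It gives the time, the measured TCP pose, the force, the opening and the grip force at its end, in the units of the state.
- telemetry.get_obs(): the state, without advancing time (a new reading comes with each control period).
- viewer.capture(name): name is "side" or "top"; returns the picture (480x640x3 uint8, red, green, blue); there is no depth.
- viewer.camera_params(name): a dict with "fovy" (degrees; the focal length in pixels is half the picture's height over the tangent of half this angle, whatever the lens; pixels are square), "cx", "cy" (the principal point, pixels), "D" ([k1, k2, p1, p2, k3] as OpenCV has them; the pictures are not rectified), "R" (3x3) and "t" (3): a world point X has camera coordinates R X + t. Camera axes: x right, y down, z forward; pixel columns grow to the right and rows downward; lengths in mm; the calibration is good to about 2 mm. A picture is of the moment at which its call begins. camera_params takes no time and is no camera call.
- hand_in(): hands the job in; it is judged then, once.
The state is a dict: "t": time; "joint_pos": joint angles; "qvel": joint speeds; "tau": joint torques, N m; "eef_pos": TCP position; "orientation": TCP orientation; "ft_force": force on the tool from outside, world axes, zero at the start; "torque": the same for the moment, N m; "width": opening from 0.0 (shut) to 1.0 (fully open); "grip_force": force on a finger pad.
Only numpy, scipy, OpenCV 4.12 (cv2) and the standard library are available. Lean on these libraries where they do the work, as an engineer would, in place of code of your own. Each camera call takes 0.05 s, during which the arm holds its last target. There are 200 camera calls.

## Working session

There is one attempt and no reset: what is moved stays moved. The work goes in short steps, Python scripts to look and compute and a shell command to move; the robot and the scene stay as the last step left them, time stands still between calls to the robot, and variables do not carry over. Pictures are saved under pics/ and viewed, at most 10 in all, crops included, and the job is handed in when it is done.

```bash
mkdir -p pics
cat > h.py <<'E'
import numpy as np, cv2
from station import telemetry, viewer, hand_in, manip
def cam(n):
    p=viewer.camera_params(n); f=240/np.tan(np.radians(p["fovy"])/2)
    K=np.array([[f,0,p["cx"]],[0,f,p["cy"]],[0,0,1]]); return K,np.array(p["D"],float),np.array(p["R"]),np.array(p["t"]).ravel()
def ray(n,uv,z):
    K,D,R,t=cam(n); q=cv2.undistortPoints(np.array(uv,float).reshape(-1,1,2),K,D).reshape(-1,2)
    d=np.c_[q,np.ones(len(q))]@R; c=-R.T@t
    return c+d*((z-c[2])/d[:,2])[:,None]
def proj(n,X):
    K,D,R,t=cam(n); return cv2.projectPoints(np.array(X,float).reshape(-1,3),cv2.Rodrigues(R)[0],t,K,D)[0].reshape(-1,2)
def snap(n,f): 
    im=viewer.capture(n); cv2.imwrite("pics/"+f,im[:,:,::-1]); return im
E
python3 - <<'E'
from h import *
snap("top","t0.png");snap("side","s0.png");o=telemetry.get_obs();print(o["eef_pos"],o["orientation"],o["width"],manip.nose_length)
for n in("top","side"):
    K,D,R,t=cam(n);print(n,-R.T@t,D)
E
```

```text
[169.93292864 496.52082074 244.89590643] [-3.14073517e+00 -1.44107029e-04  2.81179416e+00] 1.0017737483308005 14.0
top [ 480.62035305   43.87627333 1129.24241566] [-0.12061948  0.          0.          0.          0.        ]
side [ 481.14396612 -801.09560265  953.3456102 ] [-0.09455859  0.          0.          0.          0.        ]
```

View pics/t0.png

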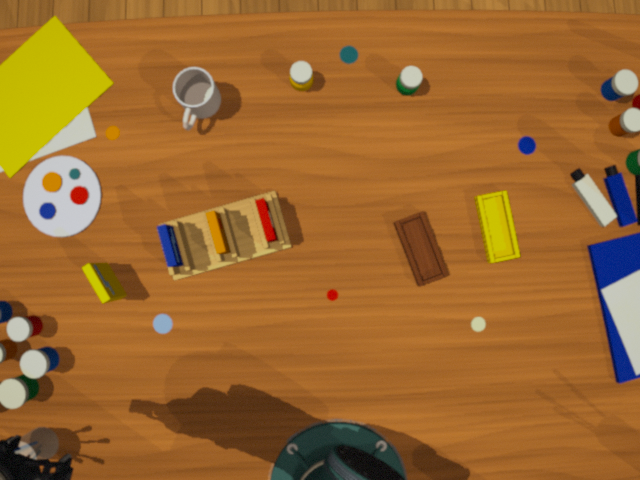

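View pics/s0.png

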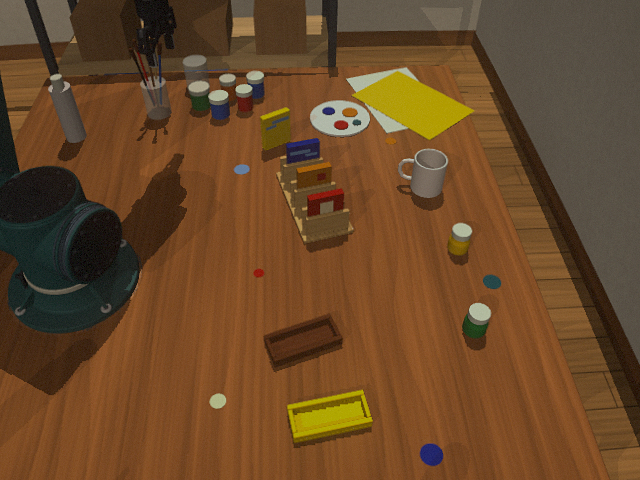

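The top view shows the rack at about (225,235), holding blue (168,245), ochre (217,232) and red (265,220). A yellow look-alike canvas stands at (103,282). The dark stand is at (421,248) and its yellow look-alike at (498,227). Other blue things are the tube (620,195) and the pad (615,300). By the description I choose the blue canvas at (168,245) and the dark stand at (421,248), and I check both in one close crop.

Run:
```python
import cv2,numpy as np
a=cv2.imread("pics/t0.png")
l=cv2.resize(a[205:285,145:225],(400,400),interpolation=cv2.INTER_CUBIC)
r=cv2.resize(a[208:288,381:461],(400,400),interpolation=cv2.INTER_CUBIC)
cv2.imwrite("pics/c0.png",np.hstack([l,r]))
```

```text
(no output)
```

View pics/c0.png

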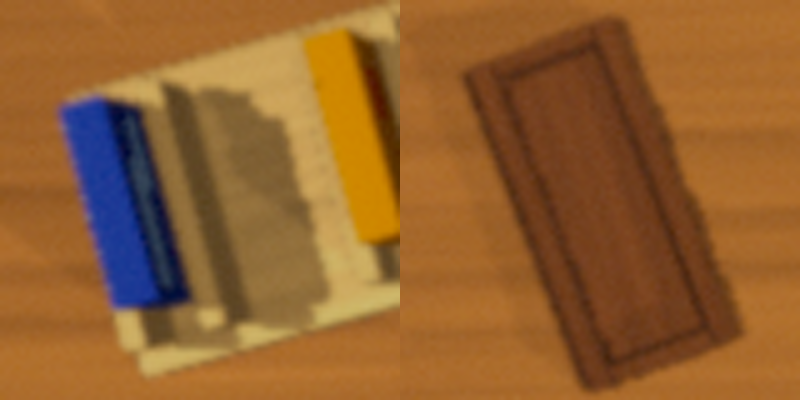

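The crop confirms it. On the left is the dark blue canvas with pale blue strokes, its top-face corners at crop (62,105), (100,97), (157,303) and (113,308). On the right is the dark-wood trough, its rim corners at (465,72), (622,17), (743,335) and (588,390).

Run:
```python
from h import *
b=np.array([(62,105),(100,97),(157,303),(113,308)])/5+[145,205]
s=(np.array([(465,72),(622,17),(743,335),(588,390)])-[400,0])/5+[381,208]
for n,p,z in(("blue",b,110),("stand",s,22)):
    X=ray("top",p,z)[:,:2]; c=X.mean(0); d=(X[2]+X[3]-X[0]-X[1])/2; w=(X[1]+X[2]-X[0]-X[3])/2
    print(n,c,"len",np.linalg.norm(d),"wid",np.linalg.norm(w),"axis deg",np.degrees(np.arctan2(-d[1],-d[0])),np.degrees(np.arctan2(w[1],w[0]))+90, np.linalg.norm(c))
o=telemetry.get_obs()
from scipy.spatial.transform import Rotation as Ro
print(Ro.from_euler("xyz",o["orientation"]).as_matrix().round(3))
# side check of blue top centre
X=ray("top",b,110); print(proj("side",X).round(1).tolist())
```

```text
blue [507.91039043 308.19610444] len 78.8810345607564 wid 15.660332377760687 axis deg 13.703931094582778 7.212955760509971 594.1025193505377
stand [ 488.5643271  -183.97319855] len 137.35994316416685 wid 67.46370549621022 axis deg 19.165764023526012 17.408779580407028 522.054824225113
[[-0.946  0.324 -0.   ]
 [ 0.324  0.946 -0.001]
 [ 0.    -0.001 -1.   ]]
[[318.0, 137.8], [319.4, 141.4], [287.4, 147.5], [286.6, 143.2]]
```

```bash
python3 -m pendant '[[-0.2,-0.04,0,-0.09],[-0.35,-0.06,0,-0.18],[-0.5,-0.09,0,-0.27],[-0.65,-0.12,0,-0.37],[-0.8,-0.14,0,-0.37],[-0.9,-0.16,0,-0.37],[-1,-0.18,0,-0.37],[-1,-0.18,0,-0.37],[-1,-0.18,0,-0.37]]' 0
cat >> h.py <<'E'
from scipy.spatial.transform import Rotation as Ro
def go(target,yax):
    o=telemetry.get_obs(); R=Ro.from_euler("xyz",o["orientation"]).as_matrix()
    d=R.T@(np.array(target)-o["eef_pos"]); cur=np.degrees(np.arctan2(R[1,1],R[0,1]))
    print("t",o["t"],"pos",o["eef_pos"].round(1),"yaxis",cur.round(1),"share",(d/300).round(3),"turn",((cur-yax)/90).round(3))
E
python3 -c "
from h import *
go([508,308,170],104)"
```

```text
t: 1.0
eef_pos: [436.5, 348.1, 244.8]
orientation: [-3.141, -0.001, -2.892]
ft_force: [-0.1, -0.3, -0.5]
width: 1.0
grip_force: 0.0
t 1.0 pos [436.5 348.1 244.8] yaxis 104.3 share [-0.198 -0.188  0.249] turn 0.004
```

```bash
python3 -m pendant '[[-0.1,-0.1,0.1,0],[-0.198,-0.188,0.2,0],[-0.198,-0.188,0.249,0],[-0.198,-0.188,0.249,0],[-0.198,-0.188,0.249,0]]' 0
python3 - <<'E'
from h import *
go([508,308,88],104)
s=snap("side","s1.png");t=snap("top","t1.png")
cv2.imwrite("pics/c1.png",np.hstack([cv2.resize(s[80:240,230:390],(400,400),interpolation=cv2.INTER_CUBIC),cv2.resize(t[180:300,120:240],(400,400),interpolation=cv2.INTER_CUBIC)])[:,:,::-1])
E
```

```text
t: 1.5
eef_pos: [507.0, 309.4, 171.2]
orientation: [3.141, -0.0, -2.889]
ft_force: [0.3, 0.3, 1.1]
width: 1.004
grip_force: 0.0
t 1.5 pos [507.  309.4 171.2] yaxis 104.5 share [-0.002 -0.005  0.277] turn 0.005
```

View pics/c1.png

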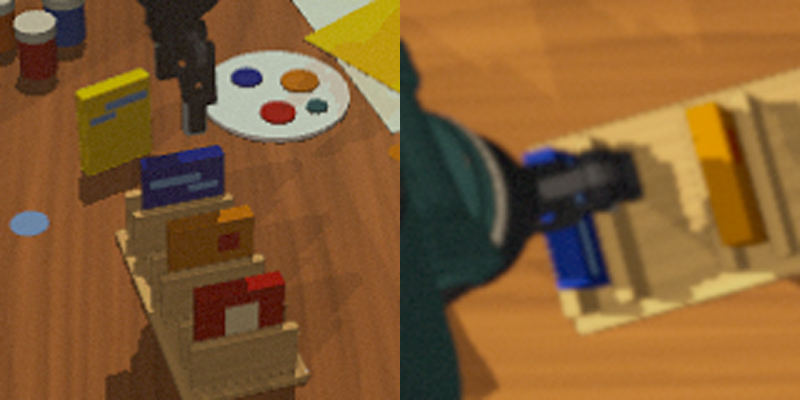

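The side crop shows the near fingertip at crop (192,130), above the blue canvas whose near top edge runs from (142,160) to (222,148). The top crop shows the gripper over the blue canvas. I check that against projection.

Run:
```python
from h import *
a=np.radians(104.5);y=np.array([np.cos(a),np.sin(a),0]);x=np.array([np.sin(a),-np.cos(a),0])
T=np.array([507,309.4,171.2])
print("near tip at crop",(proj("side",[T-y*50+[0,0,-1],T-y*50+[0,0,-14]])-[230,80])*2.5)
C=np.array([508,308,110.])
print("top edges",(proj("side",[C-y*9-x*40,C-y*9+x*40,C+y*9-x*40,C+y*9+x*40])-[230,80])*2.5)
```

```text
near tip at crop [[196.0138683  134.15197914]
 [196.13253524 145.75635238]]
top edges [[144.70315395 169.5572583 ]
 [225.08633336 154.13784989]
 [139.67617018 158.47226799]
 [219.4214468  143.31328366]]
```

The projections agree to within a few millimetres, so I descend and close.

```bash
python3 -m pendant '[[0,-0.005,0.08,0.005],[0,-0.005,0.16,0.005],[0,-0.005,0.22,0.005],[0,-0.005,0.25,0.005],[0,-0.005,0.277,0.005],[0,-0.005,0.277,0.005],[0,-0.005,0.277,0.005]]' 0
python3 -m pendant '[[0,0,0,0],[0,0,0,0],[0,0,0,0],[0,0,0,0],[0,0,0,0],[0,0,0,0],[0,0,0,0],[0,0,0,0],[0,0,0,0],[0,0,0,0]]' 1
```

```text
t: 2.3
eef_pos: [508.6, 307.4, 88.3]
orientation: [3.141, 0.001, -2.898]
ft_force: [0.5, 1.2, 1.1]
width: 1.003
grip_force: 0.0
t: 3.3
eef_pos: [508.3, 307.3, 87.5]
orientation: [3.141, 0.0, -2.898]
ft_force: [-1.1, 4.4, -0.1]
width: 0.205
grip_force: 61.5
```

Gripped: the opening is about 18 mm and the side force is small. I lift straight up.

```bash
python3 -m pendant '[[0,0,-0.04,0],[0,0,-0.08,0],[0,0,-0.13,0],[0,0,-0.18,0],[0,0,-0.24,0],[0,0,-0.3,0],[0,0,-0.36,0],[0,0,-0.42,0],[0,0,-0.46,0],[0,0,-0.46,0],[0,0,-0.46,0]]' 1
python3 - <<'E'
from h import *
s=snap("side","s2.png");cv2.imwrite("pics/c2.png",cv2.resize(s[40:260,200:420],(550,550),interpolation=cv2.INTER_CUBIC)[:,:,::-1])
go([488.5,-184,225],108.3)
E
```

```text
t: 4.4
eef_pos: [508.4, 306.9, 225.8]
orientation: [-3.141, 0.001, -2.898]
ft_force: [1.0, 0.3, -1.9]
width: 0.2
grip_force: 61.4
t 4.45 pos [508.2 306.9 225.3] yaxis 103.9 share [ 0.458 -1.572  0.002] turn -0.048
```

View pics/c2.png

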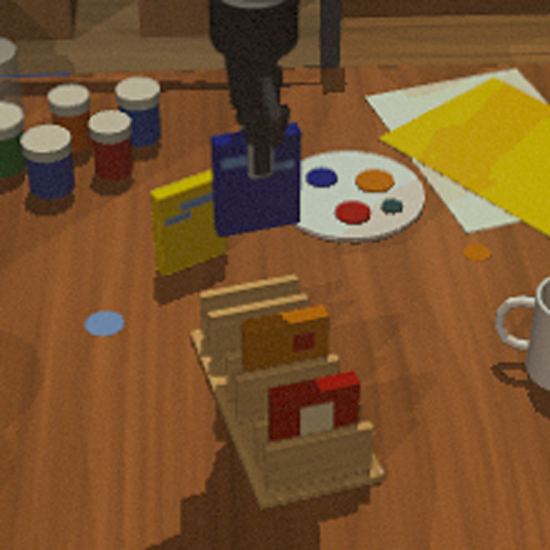

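The canvas hangs upright in the gripper, its near-face bottom corners at crop (218,238) and (300,222), well clear of the rack. Ochre and red are still in their slots.

```bash
python3 -m pendant '[[0.05,-0.15,0,0],[0.1,-0.3,0,-0.02],[0.14,-0.45,0,-0.04],[0.19,-0.6,0,-0.05],[0.24,-0.8,0,-0.05],[0.28,-0.9,0,-0.05],[0.29,-1,0,-0.05],[0.29,-1,0,-0.05],[0.29,-1,0,-0.05]]' 1
python3 - <<'E'
from h import *
X=ray("side",np.array([(218,238),(300,222)])/2.5+[200,40],148);print(X, np.linalg.norm(X[1]-X[0]))
a=np.radians(103.9);y=np.array([np.cos(a),np.sin(a)])
c=X[:,:2].mean(0)+9*y;d=c-[508.2,306.9];print("canvas-TCP along x",d@[y[1],-y[0]],"y",d@y)
go([488.5,-184,225],108.3)
E
```

```text
t: 5.35
eef_pos: [495.9, -5.4, 225.0]
orientation: [3.141, -0.001, -2.821]
ft_force: [0.2, 1.2, -1.2]
width: 0.199
grip_force: 61.4
[[471.19786808 287.69868621 148.        ]
 [548.6405363  308.77726362 148.        ]] 80.26003543103481
canvas-TCP along x -0.41200342778654664 y 0.17862890830981465
t 5.35 pos [495.9  -5.4 225. ] yaxis 108.4 share [ 0.211 -0.557 -0.   ] turn 0.001
```

```bash
python3 -m pendant '[[0.05,-0.15,0,0],[0.11,-0.3,0,0],[0.17,-0.45,0,0],[0.211,-0.557,0,0],[0.211,-0.557,0,0],[0.211,-0.557,0.1,0],[0.211,-0.557,0.2,0],[0.211,-0.557,0.26,0],[0.211,-0.557,0.3,0],[0.211,-0.557,0.3,0],[0.211,-0.557,0.3,0]]' 1
python3 - <<'E'
from h import *
go([488.5,-184,86],108.3)
s=snap("side","s3.png");cv2.imwrite("pics/c3.png",cv2.resize(s[240:400,220:400],(720,640))[:600,:,::-1])
E
```

```text
t: 6.45
eef_pos: [489.3, -182.5, 135.7]
orientation: [3.141, -0.0, -2.818]
ft_force: [0.4, 1.3, -0.9]
width: 0.206
grip_force: 61.3
t 6.45 pos [ 489.3 -182.5  135.7] yaxis 108.5 share [ 0.004 -0.004  0.166] turn 0.003
```

View pics/c3.png

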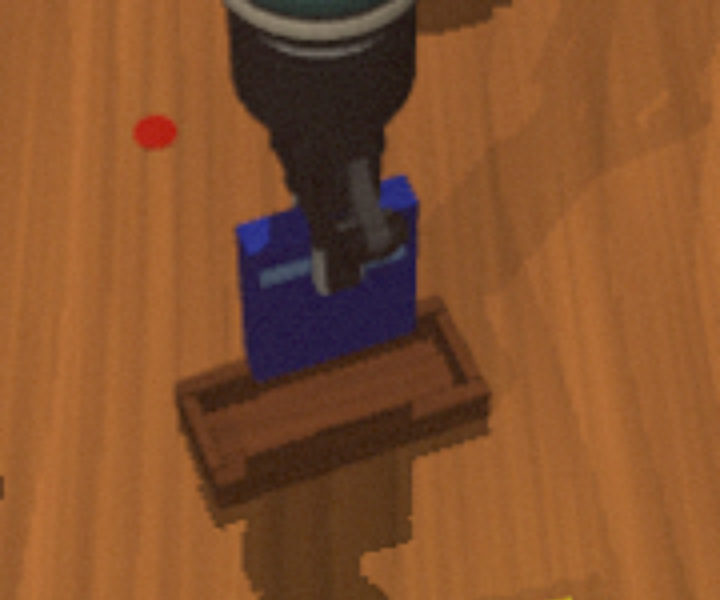

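The canvas hangs over the stand with its bottom edge from (258,382) to (415,330). The stand rim corners are at about (178,383), (437,300), (490,397) and (220,490), which gives a second measure of the stand.

Run:
```python
from h import *
X=ray("side",np.array([(178,383),(437,300),(490,397),(220,490)])/4+[220,240],22);print(X.round(1),X.mean(0).round(1))
d=X[1]+X[2]-X[0]-X[3];print(np.linalg.norm(d)/2,np.degrees(np.arctan2(d[1],d[0])))
```

```text
[[ 414.9 -178.    22. ]
 [ 542.7 -135.3   22. ]
 [ 564.3 -193.5   22. ]
 [ 434.8 -238.3   22. ]] [ 489.2 -186.3   22. ]
135.90838153526693 18.763687598544227
```

The two measures agree to about 2 mm. I lower slowly, watching the force.

```bash
python3 -m pendant '[[0.004,-0.008,0.03,0],[0.004,-0.008,0.06,0],[0.004,-0.008,0.09,0],[0.004,-0.008,0.12,0],[0.004,-0.008,0.135,0],[0.004,-0.008,0.145,0],[0.004,-0.008,0.155,0],[0.004,-0.008,0.16,0],[0.004,-0.008,0.16,0],[0.004,-0.008,0.16,0]]' 1
```

```text
t: 7.5
eef_pos: [488.8, -186.3, 87.7]
orientation: [-3.141, 0.0, -2.819]
ft_force: [-0.3, 0.2, -0.9]
width: 0.202
grip_force: 61.3
```

```bash
python3 -m pendant '[[0,0,0.004,0],[0,0,0.006,0],[0,0,0.008,0],[0,0,0.008,0],[0,0,0.008,0]]' 1
```

```text
t: 8.0
eef_pos: [488.7, -186.2, 85.5]
orientation: [-3.141, 0.0, -2.819]
ft_force: [-2.6, 1.1, 6.1]
width: 0.209
grip_force: 62.3
```

Contact (about 6 N upwards at z = 85.5), so the canvas is on the trough floor. I release it, then retreat.

```bash
python3 -m pendant '[[0,0,0,0],[0,0,0,0],[0,0,0,0],[0,0,0,0],[0,0,0,0],[0,0,0,0],[0,0,0,0],[0,0,0,0],[0,0,0,0],[0,0,0,0]]' 0
python3 -m pendant '[[0,0,-0.05,0],[0,0,-0.12,0],[0,0,-0.2,0],[0,0,-0.3,0],[0,0,-0.4,0],[0.15,0,-0.4,0],[0.3,0,-0.4,0],[0.45,0,-0.4,0],[0.5,0,-0.4,0],[0.5,0,-0.4,0],[0.5,0,-0.4,0]]' 0
python3 - <<'E'
from h import *
s=snap("side","s4.png");t=snap("top","t4.png")
cv2.imwrite("pics/c4.png",np.hstack([cv2.resize(s[230:390,220:380],(400,400)),cv2.resize(t[180:300,360:480],(400,400))])[:,:,::-1])
E
```

```text
t: 9.0
eef_pos: [488.7, -186.2, 85.1]
orientation: [-3.142, -0.0, -2.819]
ft_force: [0.4, -0.1, -0.1]
width: 1.0
grip_force: 0.0
t: 10.1
eef_pos: [346.6, -233.8, 205.3]
orientation: [-3.141, 0.0, -2.82]
ft_force: [-0.5, 0.0, 0.3]
width: 1.002
grip_force: 0.0
```

View pics/c4.png

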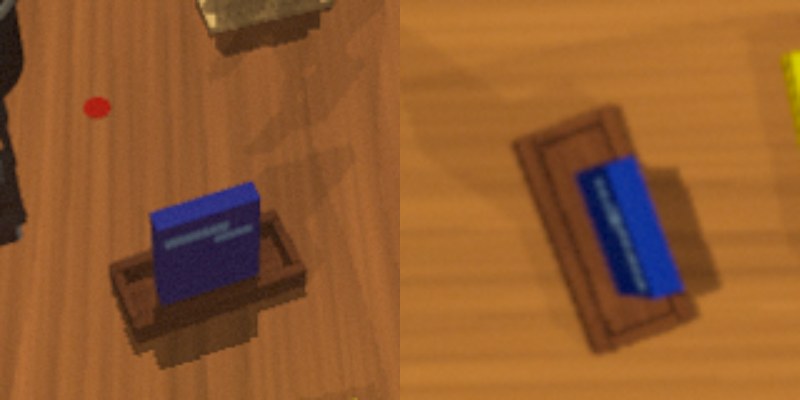

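The blue canvas stands upright in the dark trough, its top face centred at about crop (645,228), and the gripper is clear. I check the position and hand in if it is good.

Run:
```python
from h import *
c=ray("top",np.array([[245.5,228]])*0.3+[360,180],108)[0];print(c)
if np.hypot(c[0]-488.8,c[1]+185)<9: print(hand_in())
```

```text
[ 487.78482888 -188.23912257  108.        ]
the job is handed in; nothing more can be done
None
```

The blue canvas was lifted clear of the rack, lowered to the floor of the dark stand's trough and released, measuring about 3 mm from the stand's centre; ochre and red were not touched, and the job is handed in, though no verdict came back.

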